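# Tip the steel pins through the slot of the pin box

## Robot

A 6-joint arm with a two-finger parallel gripper is mounted at the origin on a cart in front of the work surface, level with it; the furniture and walls round the work are solid. World frame = base frame: x ahead of the robot, y to its left, z up, the work surface at z = 0. Lengths are in mm, angles in rad, forces in N, time in s.
With the tool pointing down it reaches from about 275 to 1000 mm from the base axis. Payload 8.4 kg.
Tool frame: the origin (TCP) lies between the finger pads; the fingertips stand 22 mm ahead of it and the grasp point (between the pads) lies 3 mm ahead of it; z points along the fingers, y is the line along which they close (so a half turn about z gives the same grasp; the last joint's range is limited). The gripper opens to 85 mm and grips with 20 to 120 N. Pads are 22 mm wide; open, the fingers measure 114 mm over their backs; the gripper's body (76 mm by 85 mm) begins 54 mm behind the grasp point. The pads swing forward as they close: fully open they stand 13 mm farther back than shut.
Start: joints at [-1.15, 0.353, 1.633, -0, 1.155, -0.002], TCP at [256.446, -569.968, 229.781] pointing down, gripper open.
Joint ranges: [-2.63, 2.63], [-0.92, 2.1], [0.06, 2.66], [-1.3, 4.44], [0, 2.69], [-3.02, 3.02]. Speed limits (rad/s): [2.22, 2.22, 2.79, 3.14, 3.14, 3.14].

## Interface

Orientations are given as [roll, pitch, yaw] about the fixed x, y, z axes, in that order (R = Rz(yaw) Ry(pitch) Rx(roll)).
In Python, from rig import r, grab_frame gives the robot as it stands.
- The arm moves only by the shell command python3 -m inch 'ROWS' [FORCE]. ROWS is JSON, a list of rows, each a list of 7 numbers: the turn, a rotation vector about the tool's x, y, z as a fraction of full scale, then the shift along the tool's x, y, z as a fraction of full scale, then the closure, from 0 (fully open) to 1 (shut). In form: [[rx, ry, rz, dx, dy, dz, fingers], ...]. A call has 1 to 8 rows; each row shifts and turns the commanded pose from where the row before left it, along the tool's axes as they then stand; what a row does not reach is not made up. Full scale, the value 1, is 2.5 cm for a shift and pi rad for a turn. A row lasts 1/12 s, in which the tool goes at most 41.7 mm and 7.16 degrees, less where a joint would pass 70% of its speed; a pose out of reach is approached as far as the arm can. A call with a number of a shift or a turn outside -1 to 1 is refused whole. A call with a gripper value outside its range is refused whole. The fingers move at their own pace and stop on an object; FORCE is the grip in N (left out, the last holds). Time passes only in rows, so rows that do not move let the fingers close. It gives the time, the measured TCP pose, the force, the opening and the grip force at its end, in the units of the state.
- r.sense(): the state, without advancing time (a new reading comes with each control period).
- grab_frame(name): name is "scene" or "top"; returns a dict with "pixels" (384x512x3 uint8, red, green, blue), "z_map" (384x512 float32, mm along the optical axis (not along the pixel's ray), 0 where there is no reading), "vertical_fov" (degrees; the focal length in pixels is half the picture's height over the tangent of half this angle, whatever the lens; pixels are square), "cx", "cy" (the principal point, pixels), "dist" ([k1, k2, p1, p2, k3] as OpenCV has them; the pictures are not rectified), "cam_to_world" (4x4, takes a point from camera to world coordinates). Camera axes: x right, y down, z forward; pixel columns grow to the right and rows downward; lengths in mm; the calibration is good to about 2 mm. A picture is of the moment at which its call begins.
- r.sign_off(): hands the job in; it is judged then, once.
The state is a dict: "clock": time; "qpos": joint angles; "qvel": joint speeds; "joint_efforts": joint torques, N m; "eef_pos": TCP position; "tcp_rot": TCP orientation; "contact_force": force on the tool from outside, world axes, zero at the start; "wrist_torque": the same for the moment, N m; "opening": opening from 0.0 (shut) to 1.0 (fully open); "grasp_force": force on a finger pad.
Only numpy, scipy, OpenCV 4.12 (cv2) and the standard library are available. Lean on these libraries where they do the work, as an engineer would, in place of code of your own. Each camera call takes 0.05 s, during which the arm holds its last target. There are 200 camera calls.

## Task

Pick up the blue tray by its upright fin, turn it so that its pins line up with the slot of the grey box, and tip both steel pins through the slot into the box without the gripper touching the pins. Then stand the empty blue tray upright on the bench and let go. Leave the orange tray with the brass pins where it is.

Things in the scene. Friction and masses are not known exactly. Their poses are not given: they have to be found in the camera images.
- blue_tray: blue plastic scoop tray, 75 x 102 x 110 mm, 180 g, with two steel pins lying in it along y. Origin: centre of its underside; z up; y along the tray; open pouring lip on the -x side, back wall (inner face x = 25 mm) with an upright grip fin on the +x side. Cheeks 36 mm high close both ends, 90 mm apart inside. Pin tops are about 27 mm above the underside
- blue_tray_fin (a point): grip point in the blue tray's fin, at (32, 0, 94) mm in the tray's frame, with the tray's axes. The fin is 14 mm thick in x (25 to 39 mm), 70 mm long in y and rises from z = 48 to 110 mm
- blue_tray_lip (a point): middle of the blue tray's pouring lip, at (-36, 0, 21) mm in the tray's frame. The floor falls 10 degrees from the lip to the back wall, so the pins stay in while the tray is level; dip the lip side clearly more than 10 degrees (35 is plenty) and they roll out over the lip, parallel to y
- slot_box: grey steel box with a slot in its top and a clear panel low in its -x side, 72 x 118 x 70 mm (118 along y), fixed to the bench. Origin: centre of its underside; z up; the slot runs along its y; its x axis points roughly away from the robot. Inner floor at z = 6 mm
- slot_mouth (a point): centre of the box's mouth, at (0, 0, 70) mm in the box's frame, with the box's axes. The flared mouth is 64 mm wide in x and 110 mm long in y, and narrows to a slot 28 mm wide at z = 45 mm. A clear guard stands up on the -x edge to z = 95 mm and stops pins that roll in from the +x side, the side to pour from (lip above the +x half of the mouth)
- steel_pin_a: steel pin, plain round bar 12 mm in diameter and 80 mm long, 80 g; origin at its middle, y along the bar; lies in the blue tray against its back wall
- steel_pin_b: steel pin, plain round bar 12 mm in diameter and 80 mm long, 80 g; origin at its middle, y along the bar; lies in the blue tray beside the first
- microscope: tall white stereo microscope that stands fixed on the bench to the right of the work, about 0.40 m high with its eyepieces towards the robot; its base plate is 240 x 260 mm, origin near its middle. Only an obstacle for arms that come from the right; at the back left a monitor screen (from 0.125 m up) is another
- orange_tray: orange plastic scoop tray, 75 x 102 x 110 mm, 180 g, holding two brass pins. Origin: centre of its underside; z up; y along the tray (and the pins); its open pouring lip is on the -x side and its upright grip fin on the +x side; same shape as the blue one; to be left alone

How it is judged (in metres and radians):
On the way:
1. the blue tray is tipped over the slot box (dipped more than 15 degrees, lip within 90 mm of the mouth's centre, seen from above) (angle between blue_tray's own z axis and vertical above 0.26 rad and horizontal distance between blue_tray_lip and slot_mouth below 0.09 m).
At the end, for the whole second after the job is handed in: Both steel pins are inside the grey slot box, below its slot (middle less than 40 mm above the box's underside), at rest; the blue tray stands upright (within 7 degrees) on the bench (its underside within 8 mm of it), at rest (z of steel_pin_a in the frame of slot_box between 0 and 0.04 m and x of steel_pin_a in the frame of slot_box between -0.036 and 0.036 m and y of steel_pin_a in the frame of slot_box between -0.059 and 0.059 m and z of steel_pin_b in the frame of slot_box between 0 and 0.04 m and x of steel_pin_b in the frame of slot_box between -0.036 and 0.036 m and y of steel_pin_b in the frame of slot_box between -0.059 and 0.059 m and height (world z) of blue_tray between -0.008 and 0.008 m and angle between blue_tray's own z axis and vertical below 0.12 rad and linear speed of blue_tray below 0.03 m/s and linear speed of each of steel_pin_a, steel_pin_b below 0.05 m/s); the robot touches nothing.
It fails at once if the gripper's fingers press on a steel pin (over 1 N) (contact force between the fingers and steel_pin_a above 1 N or contact force between the fingers and steel_pin_b above 1 N).
It fails at once if the orange tray is moved by more than 30 mm (distance of orange_tray from where it was at the start of the episode above 0.03 m).
It also fails if it takes over 61 s, if anything falls off the work surface, if the arm or the gripper's body presses on something with over 40 N, if the wrist force passes 120 N, or if a joint passes its speed limit or range.

## Working session

There is one attempt and no reset: what is moved stays moved. The work goes in short steps, Python scripts to look and compute and a shell command to move; the robot and the scene stay as the last step left them, time stands still between calls to the robot, and variables do not carry over. Pictures are saved under pics/ and viewed, at most 10 in all, crops included, and the job is handed in when it is done.

```bash
ls; mkdir -p pics; cat > h.py <<'E'
import numpy as np, cv2
from rig import r, grab_frame
def K(f):
    h=f["pixels"].shape[0]; fl=h/2/np.tan(np.radians(f["vertical_fov"])/2)
    return np.array([[fl,0,f["cx"]],[0,fl,f["cy"]],[0,0,1.]])
def cloud(f):
    h,w=f["z_map"].shape; u,v=np.meshgrid(np.arange(w),np.arange(h))
    p=cv2.undistortPoints(np.stack([u,v],-1).reshape(-1,1,2).astype(np.float64),K(f),np.array(f["dist"])).reshape(h,w,2)
    z=f["z_map"].astype(float)
    P=np.dstack([p[...,0]*z,p[...,1]*z,z,np.ones_like(z)])@np.array(f["cam_to_world"]).T
    P=P[...,:3]; P[z<=0]=np.nan; return P
def save(f,n): cv2.imwrite("pics/"+n,f["pixels"][...,::-1])
E
python3 - <<'E'
from h import *
import pickle
for n in("scene","top"):
    f=grab_frame(n); save(f,n+"0.png"); pickle.dump(f,open(n+"0.pkl","wb"))
    print(n,np.round(f["cam_to_world"],2).tolist(),f["vertical_fov"])
print(r.sense())
E
```

```text
pics
scene [[-0.58, -0.63, 0.52, 31.0], [-0.82, 0.46, -0.36, 470.09], [-0.01, -0.63, -0.77, 770.55], [0.0, 0.0, 0.0, 1.0]] 53.26851626190058
top [[0.01, -0.99, 0.15, 379.44], [-1.0, -0.01, -0.0, 125.34], [0.01, -0.15, -0.99, 1107.5], [0.0, 0.0, 0.0, 1.0]] 46.15521015726905
{'clock': 0.1, 'qpos': array([-1.15045522e+00,  3.53589914e-01,  1.63402362e+00, -8.88450233e-06,
        1.15521581e+00, -2.40508240e-03]), 'qvel': array([-0.00030299, -0.00131743, -0.00150946,  0.00095808,  0.00016803,
       -0.00181178]), 'joint_efforts': array([ 9.88297325e-04, -6.06358838e+01, -3.42818463e+01,  1.24966652e-05,
        3.82491868e-03, -6.62499133e-06]), 'eef_pos': array([ 256.24217912, -569.60317488,  229.14534219]), 'tcp_rot': array([-3.14035594e+00,  5.14946224e-06,  4.22749783e-01]), 'contact_force': array([-0.33043932,  0.61451973,  0.38508146]), 'wrist_torque': array([ 0.02408037, -0.00241633, -0.00987305]), 'grasp_force': 0.0, 'opening': 1.0016684427132794}
```

View pics/scene0.png

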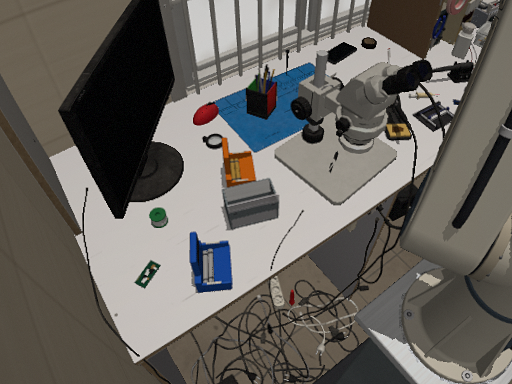

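View pics/top0.png

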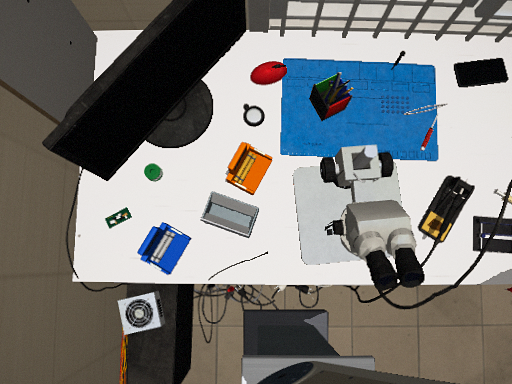

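The scene view shows the blue tray at about (212,265), the box at (250,203) and the orange tray at (238,165). In the top view they are at (165,247), (230,214) and (247,167), with the blue fin on the tray's left side.

```bash
python3 - <<'E'
from h import *
import pickle
C={}
for n in("scene","top"):
    f=pickle.load(open(n+"0.pkl","rb")); P=cloud(f); hsv=cv2.cvtColor(f["pixels"],cv2.COLOR_RGB2HSV)
    X=P[...,0];Y=P[...,1];Z=P[...,2]
    c={"top":[(165,247),(230,214),(247,167)],"scene":[(212,265),(250,203),(238,165)]}[n]
    for (u,v) in c: print(n,u,v,P[v,u].round(0))
    blue=(hsv[...,0]>100)&(hsv[...,0]<130)&(hsv[...,1]>120)
    ctr=P[c[0][1],c[0][0]]
    m=blue&(np.hypot(X-ctr[0],Y-ctr[1])<110)
    for nm,mm in(("all",m&(Z>-5)),("fintop",m&(Z>104)),("fin",m&(Z>55))):
        q=P[mm]; print(n,nm,len(q),q.min(0).round(0),q.max(0).round(0),"rect",cv2.minAreaRect(q[:,:2].astype(np.float32)) if len(q)>4 else 0)
    ctr=P[c[1][1],c[1][0]]
    near=(np.hypot(X-ctr[0],Y-ctr[1])<100)&(hsv[...,1]<70)
    for lo,hi in((63,76),(30,120),(85,100)):
        q=P[near&(Z>lo)&(Z<hi)]; print(n,"box",lo,len(q),"rect",cv2.minAreaRect(q[:,:2].astype(np.float32)) if len(q)>4 else 0)
    C[n]=P
    ctr=P[c[2][1],c[2][0]]
    m=(hsv[...,0]>5)&(hsv[...,0]<20)&(hsv[...,1]>150)&(np.hypot(X-ctr[0],Y-ctr[1])<110)
    q=P[m&(Z>55)];print("or",q.min(0).round(),q.max(0).round())
    big=cv2.resize(f["pixels"][180:290,110:300] if n=="top" else f["pixels"][120:310,150:320],None,fx=4 if n=="top" else 3,fy=4 if n=="top" else 3)
    cv2.imwrite(f"pics/{n}0c.png",big[...,::-1])
E
```

```text
scene 212 265 [405. 346.  24.]
scene 250 203 [455. 209.  85.]
scene 238 165 [614. 142.  23.]
scene all 1448 [343. 290.   3.] [460. 400. 113.] rect ((403.15814208984375, 343.8865051269531), (72.97930145263672, 101.03521728515625), 60.614742279052734)
scene fintop 214 [388. 350. 105.] [449. 391. 113.] rect ((418.19122314453125, 370.1998291015625), (12.470470428466797, 68.49592590332031), 60.48361587524414)
scene fin 330 [387. 349.  55.] [449. 392. 113.] rect ((417.66058349609375, 370.14306640625), (12.979437828063965, 69.35462188720703), 60.62882995605469)
scene box 63 447 rect ((484.64190673828125, 191.04080200195312), (116.21562194824219, 75.25361633300781), 71.31307220458984)
scene box 30 1624 rect ((468.09814453125, 216.39146423339844), (153.28456115722656, 122.91387176513672), 71.11589813232422)
scene box 85 199 rect ((453.07171630859375, 201.71713256835938), (115.67316436767578, 7.295005798339844), 70.75525665283203)
or [579. 155.  55.] [644. 195. 112.]
top 165 247 [408. 344.  25.]
top 230 214 [491. 191.   6.]
top 247 167 [605. 150.  22.]
top all 1194 [346. 286.  -3.] [466. 396. 115.] rect ((408.0709228515625, 344.74969482421875), (85.83666229248047, 101.2738265991211), 61.49264907836914)
top fintop 199 [387. 346. 105.] [450. 387. 115.] rect ((420.2219543457031, 366.89910888671875), (14.963459014892578, 68.63351440429688), 60.504207611083984)
top fin 322 [387. 345.  55.] [450. 387. 115.] rect ((420.1102600097656, 366.5286560058594), (15.780868530273438, 68.7591552734375), 60.957881927490234)
top box 63 410 rect ((485.0141906738281, 188.59750366210938), (118.12582397460938, 74.127197265625), 70.87371826171875)
top box 30 1119 rect ((511.9927978515625, 179.22872924804688), (118.09476470947266, 131.3275146484375), 70.82243347167969)
top box 85 104 rect ((496.17816162109375, 213.3258056640625), (158.37205505371094, 94.78341674804688), 17.58553123474121)
or [581. 151.  55.] [645. 192. 116.]
```

View pics/top0c.png

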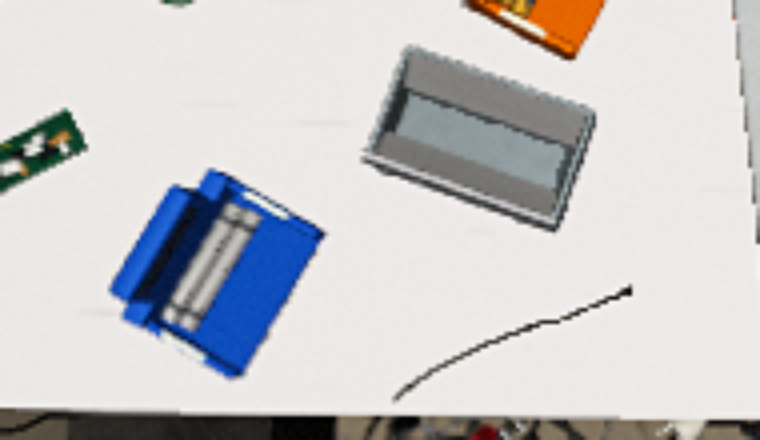

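The crop shows the fin up-left of the pins and the box's guard on its near edge. The fits agree:
- **Tray:** yaw about 60.5°, fin at (419,368).
- **Box:** yaw about -19°, centre at (485,190).

Next I'll check the obstacles for the swing across.

```bash
python3 - <<'E'
from h import *
import pickle
P=np.vstack([cloud(pickle.load(open(n+"0.pkl","rb"))).reshape(-1,3) for n in("scene","top")])
P=P[np.isfinite(P).all(1)]
az=np.degrees(np.arctan2(P[:,1],P[:,0]));R=np.hypot(P[:,0],P[:,1])
for a in range(-90,80,10):
    s=(az>=a)&(az<a+10)&(R>300)
    print(a,[ (lo,int(np.percentile(R[m],.5)) if (m:=s&(P[:,2]>lo)&(P[:,2]<lo+w)).sum()>20 else None) for lo,w in((15,85),(100,100),(200,100),(300,150))])
E
```

```text
-90 [(15, None), (100, None), (200, None), (300, None)]
-80 [(15, None), (100, None), (200, None), (300, None)]
-70 [(15, 1329), (100, None), (200, None), (300, None)]
-60 [(15, 852), (100, 1001), (200, 1011), (300, None)]
-50 [(15, 506), (100, 943), (200, 948), (300, None)]
-40 [(15, 377), (100, 1087), (200, None), (300, None)]
-30 [(15, 418), (100, 1026), (200, None), (300, 359)]
-20 [(15, 387), (100, 397), (200, 387), (300, 342)]
-10 [(15, 374), (100, 403), (200, 389), (300, 373)]
0 [(15, 375), (100, 920), (200, 919), (300, 919)]
10 [(15, 407), (100, 610), (200, 813), (300, 813)]
20 [(15, 408), (100, 749), (200, 749), (300, 750)]
30 [(15, 427), (100, 560), (200, 715), (300, 715)]
40 [(15, 480), (100, 544), (200, 717), (300, 718)]
50 [(15, 673), (100, 683), (200, 683), (300, 685)]
60 [(15, 629), (100, 629), (200, 630), (300, 631)]
70 [(15, 600), (100, 601), (200, 605), (300, 620)]
```

The eyepieces reach in to about R 342 at 0.3–0.45 m height, so I'll pass over the microscope: rise to about 500 mm while turning the wrist.

```bash
python3 -m inch '[[0,0,-0.039,0,0,-0.5,0],[0,0,-0.039,0,0,-1,0],[0,0,-0.039,0,0,-1,0],[0,0,-0.039,0,0,-1,0],[0,0,-0.039,0,0,-1,0],[0,0,-0.039,0,0,-1,0],[0,0,-0.039,0,0,-1,0],[0,0,-0.039,0,0,-1,0]]'
python3 -m inch '[[0,0,-0.039,0,0,-1,0],[0,0,-0.039,0,0,-1,0],[0,0,-0.039,0,0,-1,0],[0,0,-0.039,0,0,-0.5,0],[0,0,-0.039,0,0,0,0],[0,0,-0.039,0,0,0,0],[0,0,-0.039,0,0,0,0],[0,0,-0.039,0,0,0,0]]'
python3 -m inch '[[0,0,-0.039,0,0,0,0],[0,0,-0.039,0,0,0,0],[0,0,0,0,0,0,0],[0,0,0,0,0,0,0]]'
python3 - <<'E'
from h import *
s=r.sense();p=s["eef_pos"];y=s["tcp_rot"][2];print(p,s["tcp_rot"],s["qpos"])
for t in ((419.2,368.5,500),):
    from scipy.spatial.transform import Rotation as Ro
    print("tool delta",Ro.from_euler("xyz",s["tcp_rot"]).inv().apply(np.array(t)-p), "yaw",np.degrees(y))
E
```

```text
clock: 0.77
eef_pos: [256.3, -569.6, 418.2]
tcp_rot: [-3.141, -0.001, 1.409]
contact_force: [0.2, -0.6, 0.5]
opening: 1.0
grasp_force: 0.0
clock: 1.43
eef_pos: [256.4, -569.9, 504.4]
tcp_rot: [3.141, -0.001, 2.389]
contact_force: [-0.3, 0.6, 0.4]
opening: 1.001
grasp_force: 0.0
clock: 1.77
eef_pos: [256.4, -569.9, 504.4]
tcp_rot: [3.141, -0.001, 2.624]
contact_force: [-0.3, 0.3, -0.5]
opening: 0.997
grasp_force: 0.0
[ 256.42520968 -569.89587777  504.42410583] [ 3.14122339e+00 -5.23828668e-04  2.62434496e+00] [-1.15037670e+00  2.26176641e-01  1.22482344e+00 -1.23303044e-05
  1.69123336e+00 -2.20392672e+00]
tool delta [322.54362998 896.12688262   4.92397123] yaw 150.3638902309033
```

```bash
R='x'
python3 -m inch '[[0,0,0,0.18,0.5,0,0],[0,0,0,0.36,1,0,0],[0,0,0,0.36,1,0,0],[0,0,0,0.36,1,0,0],[0,0,0,0.36,1,0,0],[0,0,0,0.36,1,0,0],[0,0,0,0.36,1,0,0],[0,0,0,0.36,1,0,0]]'
python3 -m inch '[[0,0,0,0.36,1,0,0],[0,0,0,0.36,1,0,0],[0,0,0,0.36,1,0,0],[0,0,0,0.36,1,0,0],[0,0,0,0.36,1,0,0],[0,0,0,0.36,1,0,0],[0,0,0,0.36,1,0,0],[0,0,0,0.36,1,0,0]]'
python3 -c "from rig import r;print(r.sense()['qpos'])"
```

```text
clock: 2.43
eef_pos: [289.6, -371.4, 504.7]
tcp_rot: [3.141, 0.0, 2.625]
contact_force: [1.3, -0.4, -0.3]
opening: 0.998
grasp_force: 0.0
clock: 3.1
eef_pos: [324.6, -162.1, 504.8]
tcp_rot: [3.141, 0.001, 2.625]
contact_force: [-0.0, 1.0, 0.4]
opening: 0.998
grasp_force: 0.0
[-4.67442341e-01 -2.40174062e-01  1.68682397e+00  2.39736438e-04
  1.69442394e+00 -1.52116561e+00]
```

```bash
python3 -m inch '[[0,0,0,0.36,1,0,0],[0,0,0,0.36,1,0,0],[0,0,0,0.36,1,0,0],[0,0,0,0.36,1,0,0],[0,0,0,0.36,1,0,0],[0,0,0,0.36,1,0,0],[0,0,0,0.36,1,0,0],[0,0,0,0.36,1,0,0]]'
python3 -m inch '[[0,0,0,0.36,1,0,0],[0,0,0,0.36,1,0,0],[0,0,0,0.36,1,0,0],[0,0,0,0.36,1,0,0],[0,0,0,0.36,1,0,0],[0,0,0,0.36,1,0.2,0],[0,0,0,0.36,1,0.6,0],[0,0,0,0.36,1,1,0]]'
python3 -m inch '[[0,0,0,0.36,1,1,0],[0,0,0,0.2,0.6,1,0],[0,0,0,0,0,1,0],[0,0,0,0,0,1,0],[0,0,0,0,0,1,0],[0,0,0,0,0,1,0],[0,0,0,0,0,1,0],[0,0,0,0,0,1,0]]'
cat > to.py <<'E'
import sys
from h import *
from scipy.spatial.transform import Rotation as Ro
def to(t,yaw,tilt=0):
    """delta (tool frame, units of rows) to TCP t, tool yaw/tilt about tool x (deg)"""
    s=r.sense();R=Ro.from_euler("xyz",s["tcp_rot"])
    G=Ro.from_euler("z",yaw,degrees=True)*Ro.from_euler("x",180,degrees=True)*Ro.from_euler("x",tilt,degrees=True)
    print("q",s["qpos"].round(2),"pos",s["eef_pos"].round(1),"yaw",np.degrees(s["tcp_rot"]).round(1))
    print("shift/25:",(R.inv().apply(np.array(t)-s["eef_pos"])/25).round(2),"turn/pi:",((R.inv()*G).as_rotvec()/np.pi).round(4))
E
python3 -c "
from to import *
to((419.2,368.5,180),150.5)
f=grab_frame('top');P=cloud(f);save(f,'top1.png')
f=grab_frame('scene');save(f,'scene1.png')"
```

```text
clock: 3.77
eef_pos: [359.8, 47.3, 504.8]
tcp_rot: [3.141, 0.0, 2.625]
contact_force: [0.8, -0.2, -0.7]
opening: 0.998
grasp_force: 0.0
clock: 4.43
eef_pos: [396.2, 257.1, 461.4]
tcp_rot: [3.138, 0.002, 2.625]
contact_force: [0.5, -0.7, -0.8]
opening: 1.001
grasp_force: 0.0
clock: 5.1
eef_pos: [402.8, 296.8, 258.8]
tcp_rot: [3.141, -0.0, 2.625]
contact_force: [-0.5, 0.5, 0.5]
opening: 0.997
grasp_force: 0.0
q [ 0.63  0.13  1.86  0.    1.15 -0.42] pos [402.8 296.8 258.8] yaw [180.   -0.  150.4]
shift/25: [0.84 2.82 3.15] turn/pi: [ 0.0001 -0.     -0.0006]
```

View pics/scene1.png

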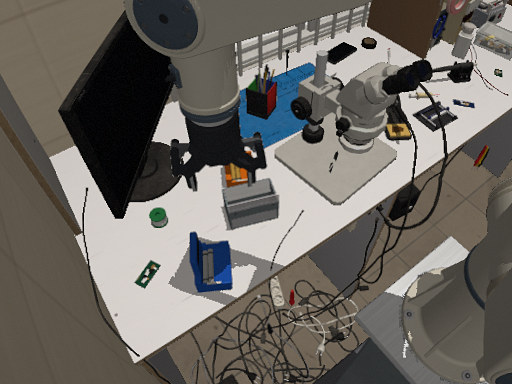

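The picture shows the gripper above and right of the untouched blue tray at (210,263). Now I'll line up over the fin and descend.

```bash
python3 -m inch '[[0,0,0,0.2,0.7,0.5,0],[0,0,0,0.3,0.9,1,0],[0,0,0,0.2,0.8,1,0],[0,0,0,0.14,0.42,0.65,0],[0,0,0,0,0,0,0],[0,0,0,0,0,0,0]]'
python3 -c "
from to import *
to((419.2,368.5,97),150.5)
f=grab_frame('scene');cv2.imwrite('pics/scene2.png',cv2.resize(f['pixels'][130:330,120:320],None,fx=3,fy=3)[...,::-1])"
```

```text
clock: 5.7
eef_pos: [419.8, 368.9, 181.7]
tcp_rot: [-3.141, -0.0, 2.628]
contact_force: [-0.0, 0.0, -0.3]
opening: 1.003
grasp_force: 0.0
q [ 0.72  0.3   1.82 -0.    1.02 -0.34] pos [419.8 368.9 181.7] yaw [-180.    -0.   150.6]
shift/25: [ 0.01 -0.02  3.39] turn/pi: [-0.0002 -0.0001  0.0003]
```

View pics/scene2.png

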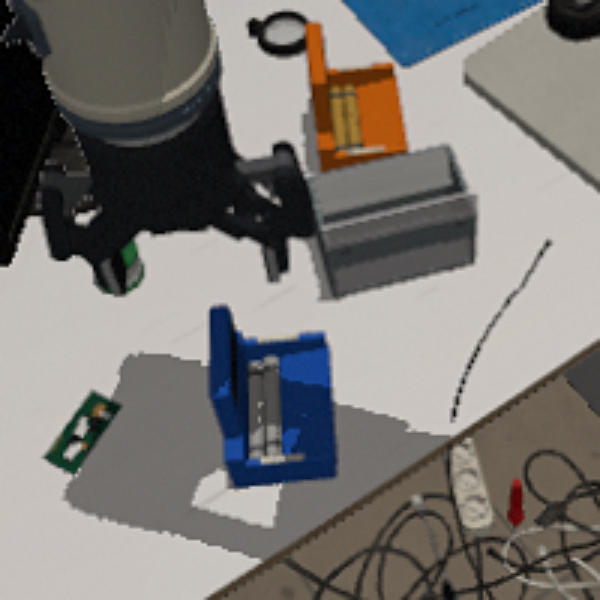

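The crop shows the open gripper above the tray with the fin at (220,350). I'll project the TCP into the image to confirm the alignment before going down.

```bash
python3 - <<'E'
from h import *
f=grab_frame('scene');W=np.linalg.inv(np.array(f["cam_to_world"]))
d=np.array([np.cos(np.radians(60.5)),np.sin(np.radians(60.5)),0])
c=np.array([419.8,368.9,170.])
pts=np.array([c,c+45*d,c-45*d,[419.2,368.5,110]])
im,_=cv2.projectPoints(pts,cv2.Rodrigues(W[:3,:3])[0],W[:3,3],K(f),np.array(f["dist"]))
print(((im.reshape(-1,2)-[120,130])*3).round())
P=cloud(f)
hsv=cv2.cvtColor(f["pixels"],cv2.COLOR_RGB2HSV)
m=(P[...,2]>165)&(P[...,2]<215)&(np.hypot(P[...,0]-419,P[...,1]-368)<90)
q=P[m]; a=(q-c)@d; e=(q-c)@np.array([-d[1],d[0],0])
print(len(q)); 
for lo in range(-80,80,10):
    k=(a>=lo)&(a<lo+10); print(lo,k.sum(),e[k].mean().round(1) if k.any() else '',q[k][:,2].min().round() if k.any() else '')
E
```

```text
[[204. 299.]
 [132. 305.]
 [277. 292.]
 [220. 348.]]
79
-80 0  
-70 0  
-60 17 5.8 205.0
-50 15 9.8 198.0
-40 0  
-30 0  
-20 0  
-10 0  
0 0  
10 0  
20 0  
30 0  
40 36 5.9 197.0
50 11 7.0 205.0
60 0  
70 0
```

The fingers straddle the fin symmetrically, so I'll descend and close.

```bash
python3 -m inch '[[0,0,0,0,0,0.5,0],[0,0,0,0,0,0.8,0],[0,0,0,0,0,0.8,0],[0,0,0,0,0,0.6,0],[0,0,0,0,0,0.4,0],[0,0,0,0,0,0.27,0],[0,0,0,0,0,0,0],[0,0,0,0,0,0,0]]'
python3 -m inch '[[0,0,0,0,0,0,1],[0,0,0,0,0,0,1],[0,0,0,0,0,0,1],[0,0,0,0,0,0,1],[0,0,0,0,0,0,1],[0,0,0,0,0,0,1],[0,0,0,0,0,0,1],[0,0,0,0,0,0,1]]' 60
python3 -m inch '[[0,0,0,0,0,0,1],[0,0,0,0,0,0,1],[0,0,0,0,0,0,1],[0,0,0,0,0,0,1]]'
```

```text
clock: 6.47
eef_pos: [420.5, 368.8, 97.7]
tcp_rot: [3.141, 0.0, 2.628]
contact_force: [-0.0, -1.0, 0.7]
opening: 0.999
grasp_force: 0.0
clock: 7.13
eef_pos: [420.2, 368.9, 96.9]
tcp_rot: [3.141, 0.0, 2.628]
contact_force: [1.4, 0.6, 1.5]
opening: 0.144
grasp_force: 61.9
clock: 7.47
eef_pos: [420.2, 368.9, 96.9]
tcp_rot: [3.141, 0.0, 2.628]
contact_force: [0.9, 1.0, 2.9]
opening: 0.145
grasp_force: 61.9
```

The fin is gripped: the opening is about 12 mm and the force 62 N. Next is a gentle lift, then a wrist turn of about -80°.

```bash
python3 -m inch '[[0,0,0,0,0,-0.1,1],[0,0,0,0,0,-0.2,1],[0,0,0,0,0,-0.4,1],[0,0,0,0,0,-0.6,1],[0,0,0,0,0,-0.7,1],[0,0,0,0,0,-0.8,1],[0,0,0,0,0,-0.8,1],[0,0,0,0,0,-0.7,1]]'
python3 -m inch '[[0,0,0.005,0,0,-0.6,1],[0,0,0.01,0,0,-0.4,1],[0,0,0.015,0,0,-0.2,1],[0,0,0.02,0,0,-0.1,1],[0,0,0.02,0,0,0,1],[0,0,0.02,0,0,0,1],[0,0,0.02,0,0,0,1],[0,0,0.02,0,0,0,1]]'
python3 -m inch '[[0,0,0.02,0,0,0,1],[0,0,0.02,0,0,0,1],[0,0,0.02,0,0,0,1],[0,0,0.02,0,0,0,1],[0,0,0.02,0,0,0,1],[0,0,0.02,0,0,0,1],[0,0,0.02,0,0,0,1],[0,0,0.02,0,0,0,1]]'
python3 -m inch '[[0,0,0.02,0,0,0,1],[0,0,0.02,0,0,0,1],[0,0,0.02,0,0,0,1],[0,0,0.02,0,0,0,1],[0,0,0.02,0,0,0,1],[0,0,0.018,0,0,0,1],[0,0,0.012,0,0,0,1],[0,0,0.006,0,0,0,1]]'
python3 -c "
from to import *
to((552,167,240),71)
f=grab_frame('scene');save(f,'scene3.png')"
```

```text
clock: 8.13
eef_pos: [419.9, 368.5, 206.1]
tcp_rot: [3.141, 0.0, 2.628]
contact_force: [0.1, -0.1, -3.4]
opening: 0.144
grasp_force: 61.1
clock: 8.8
eef_pos: [419.7, 368.3, 237.3]
tcp_rot: [-3.141, 0.0, 2.217]
contact_force: [-0.0, 0.1, -3.3]
opening: 0.145
grasp_force: 61.1
clock: 9.47
eef_pos: [419.7, 368.3, 237.3]
tcp_rot: [-3.141, 0.0, 1.714]
contact_force: [-0.5, 0.6, -3.6]
opening: 0.145
grasp_force: 61.2
clock: 10.13
eef_pos: [419.8, 368.4, 237.3]
tcp_rot: [-3.141, 0.0, 1.288]
contact_force: [-0.6, 0.5, -4.1]
opening: 0.141
grasp_force: 61.2
q [ 0.72  0.24  1.77 -0.    1.13  1.  ] pos [419.8 368.4 237.3] yaw [-180.     0.    73.8]
shift/25: [-6.26  7.33 -0.11] turn/pi: [-0.      0.0001  0.0155]
```

View pics/scene3.png

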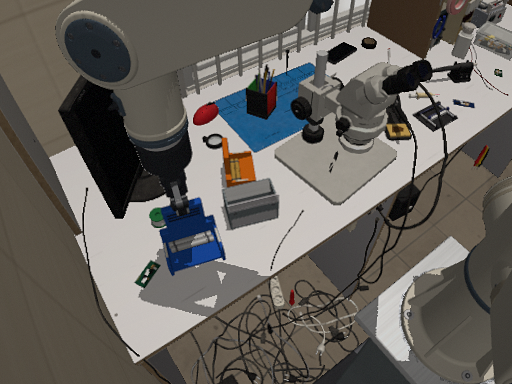

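The pins lie in the lifted tray at (190,245), and the weight of about 3.5 N matches tray plus pins. Now I'll carry it over the box.

```bash
python3 -m inch '[[0,0,0.005,-0.1,0.12,0,1],[0,0,0.005,-0.2,0.24,0,1],[0,0,0.005,-0.3,0.36,0,1],[0,0,0,-0.4,0.48,0,1],[0,0,0,-0.47,0.55,0,1],[0,0,0,-0.47,0.55,0,1],[0,0,0,-0.47,0.55,0,1],[0,0,0,-0.47,0.55,0,1]]'
python3 -m inch '[[0,0,0,-0.47,0.55,0,1],[0,0,0,-0.47,0.55,0,1],[0,0,0,-0.47,0.55,0,1],[0,0,0,-0.47,0.55,0,1],[0,0,0,-0.4,0.48,0,1],[0,0,0,-0.3,0.36,0,1],[0,0,0,-0.2,0.24,0,1],[0,0,0,-0.1,0.12,0,1]]'
python3 -m inch '[[0,0,0,0,0,0,1],[0,0,0,0,0,0,1],[0,0,0,0,0,0,1],[0,0,0,0,0,0,1]]'
cat > lip.py <<'E'
from to import *
import pickle
to((552,167,174),71)
s=r.sense();R=Ro.from_euler("xyz",s["tcp_rot"])
l=s["eef_pos"]+R.apply([0,-68,76]);b=np.radians(-19)
print("lip kin",l.round(1))
B=np.array([[np.cos(b),np.sin(b)],[-np.sin(b),np.cos(b)]])
print("lip in box",(B@(l[:2]-[485,190])).round(1))
for n in("scene","top"):
    f=grab_frame(n);P=cloud(f);hsv=cv2.cvtColor(f["pixels"],cv2.COLOR_RGB2HSV)
    m=(hsv[...,0]>100)&(hsv[...,0]<130)&(hsv[...,1]>120)&(np.hypot(P[...,0]-l[0],P[...,1]-l[1])<120)&(P[...,2]>60)
    q=P[m]; q=np.c_[(q[:,:2]-[485,190])@B.T,q[:,2]]
    print(n,len(q),"box-frame pct1",np.percentile(q,1,0).round(1),"pct99",np.percentile(q,99,0).round(1))
    save(f,n+"4.png")
E
python3 lip.py
```

```text
clock: 10.85
eef_pos: [478.6, 271.6, 236.8]
tcp_rot: [3.141, 0.0, 1.242]
contact_force: [0.4, 1.0, -3.5]
opening: 0.146
grasp_force: 61.1
clock: 11.52
eef_pos: [535.7, 176.6, 236.8]
tcp_rot: [3.142, 0.0, 1.241]
contact_force: [0.3, 0.1, -3.9]
opening: 0.144
grasp_force: 61.2
clock: 11.85
eef_pos: [534.8, 178.5, 236.8]
tcp_rot: [-3.141, -0.0, 1.244]
contact_force: [0.5, 0.2, -3.7]
opening: 0.137
grasp_force: 61.2
q [0.32 0.25 1.76 0.   1.13 0.65] pos [534.8 178.5 236.8] yaw [-180.    -0.    71.3]
shift/25: [-0.22  0.8   2.51] turn/pi: [-0.0001 -0.      0.0014]
lip kin [470.4 200.4 160.8]
lip in box [-17.2   5.1]
scene 1875 box-frame pct1 [-17.9 -41.8 151.9] pct99 [ 53.7  55.8 372.3]
top 1032 box-frame pct1 [-17.2 -46.9 149.7] pct99 [ 55.6  52.4 388.3]
```

Kinematics and camera agree on the lip position. Now for the final alignment and descent.

```bash
python3 -m inch '[[0,0,0,-0.03,0.1,0,1],[0,0,0,-0.06,0.2,0,1],[0,0,0,-0.06,0.2,0.1,1],[0,0,0,-0.04,0.2,0.2,1],[0,0,0,-0.03,0.1,0.35,1],[0,0,0,0,0,0.45,1],[0,0,0,0,0,0.45,1],[0,0,0,0,0,0.4,1]]'
python3 -m inch '[[0,0,0,0,0,0.3,1],[0,0,0,0,0,0.2,1],[0,0,0,0,0,0.07,1],[0,0,0,0,0,0,1],[0,0,0,0,0,0,1],[0,0,0,0,0,0,1]]'
python3 lip.py
```

```text
clock: 12.62
eef_pos: [551.5, 166.0, 186.0]
tcp_rot: [-3.14, 0.001, 1.243]
contact_force: [-0.4, -0.3, -4.1]
opening: 0.136
grasp_force: 61.2
clock: 13.12
eef_pos: [552.6, 166.4, 174.4]
tcp_rot: [3.141, -0.001, 1.243]
contact_force: [0.3, 0.1, -3.8]
opening: 0.145
grasp_force: 61.2
q [0.29 0.34 1.79 0.   1.01 0.62] pos [552.6 166.4 174.4] yaw [180.   -0.   71.2]
shift/25: [ 0.01 -0.03  0.01] turn/pi: [ 0.0003 -0.0002  0.0012]
lip kin [488.3 188.4  98.3]
lip in box [ 3.7 -0.5]
scene 1601 box-frame pct1 [  2.9 -47.3  88.2] pct99 [ 74.4  50.3 263.7]
top 612 box-frame pct1 [  3.9 -52.3  87.5] pct99 [ 76.7  45.8 341.7]
```

View pics/scene4.png

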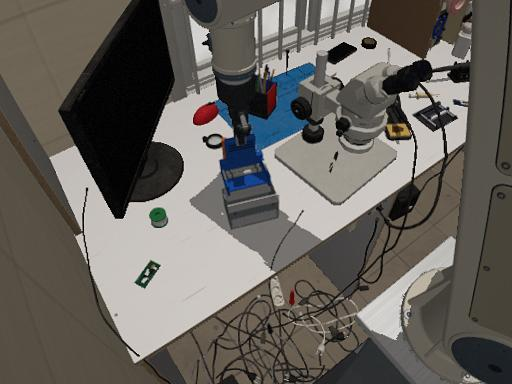

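The picture shows the tray behind the box at (247,180), with its lip over the mouth and squared up. I'll tilt it about the lip.

```bash
python3 -m inch '[[-0.005,0,0,0,-0.05,-0.045,1],[-0.011,0,0,0,-0.105,-0.094,1],[-0.011,0,0,0,-0.105,-0.094,1],[-0.011,0,0,0,-0.105,-0.094,1],[-0.011,0,0,0,-0.105,-0.094,1],[-0.011,0,0,0,-0.105,-0.094,1],[-0.011,0,0,0,-0.105,-0.094,1],[-0.011,0,0,0,-0.105,-0.094,1]]'
python3 -m inch '[[-0.011,0,0,0,-0.105,-0.094,1],[-0.011,0,0,0,-0.105,-0.094,1],[-0.011,0,0,0,-0.105,-0.094,1],[-0.011,0,0,0,-0.105,-0.094,1],[-0.011,0,0,0,-0.105,-0.094,1],[-0.011,0,0,0,-0.105,-0.094,1],[-0.011,0,0,0,-0.105,-0.094,1],[-0.011,0,0,0,-0.105,-0.094,1]]'
python3 -m inch '[[-0.011,0,0,0,-0.105,-0.094,1],[-0.011,0,0,0,-0.105,-0.094,1],[-0.011,0,0,0,-0.105,-0.094,1],[-0.011,0,0,0,-0.105,-0.094,1],[-0.006,0,0,0,-0.05,-0.05,1],[0,0,0,0,0,0,1],[0,0,0,0,0,0,1],[0,0,0,0,0,0,1]]'
python3 -m inch '[[0,0,0,0,0,0,1],[0,0,0,0,0,0,1],[0,0,0,0,0,0,1],[0,0,0,0,0,0,1],[0,0,0,0,0,0,1],[0,0,0,0,0,0,1]]'
python3 lip.py
python3 -c "
from h import *
a=cv2.imread('pics/scene4.png')[100:250,170:320];b=cv2.imread('pics/top4.png')[140:290,160:310]
cv2.imwrite('pics/pour.png',cv2.resize(np.hstack([a,b]),None,fx=2.6,fy=2.6))"
```

```text
clock: 13.88
eef_pos: [531.7, 173.3, 189.6]
tcp_rot: [2.882, -0.001, 1.243]
contact_force: [1.0, 0.1, -3.8]
opening: 0.144
grasp_force: 61.2
clock: 14.55
eef_pos: [506.9, 182.1, 199.5]
tcp_rot: [2.605, -0.002, 1.243]
contact_force: [0.2, -0.6, -2.0]
opening: 0.14
grasp_force: 61.5
clock: 15.22
eef_pos: [492.4, 187.2, 201.4]
tcp_rot: [2.451, -0.001, 1.243]
contact_force: [0.4, -0.3, -3.0]
opening: 0.139
grasp_force: 61.5
clock: 15.72
eef_pos: [492.2, 186.6, 200.9]
tcp_rot: [2.451, -0.0, 1.243]
contact_force: [1.0, -0.0, -1.9]
opening: 0.14
grasp_force: 61.5
q [ 0.73  0.13  2.22 -1.04  0.7   1.86] pos [492.2 186.6 200.9] yaw [140.4  -0.   71.2]
shift/25: [0.03 1.25 2.43] turn/pi: [ 0.22   -0.0004  0.001 ]
lip kin [488.5 187.9  99. ]
lip in box [ 4.  -0.8]
scene 831 box-frame pct1 [-100.   -46.    98.6] pct99 [ 55.8  50.  300.2]
top 1323 box-frame pct1 [ -7.8 -52.6 100. ] pct99 [ 72.5  46.5 308.4]
```

View pics/pour.png

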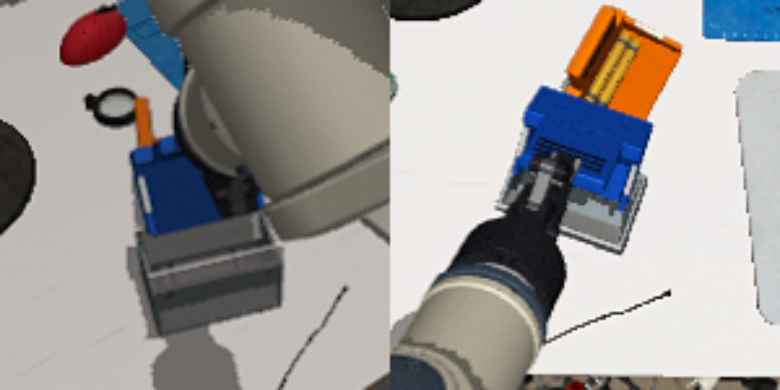

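The weight has dropped to about 2 N, the tray alone, and the tray floor looks empty. I'll level it by the reverse path, rise, and look.

```bash
python3 -m inch '[[0.01,0,0,0,0.095,0.085,1],[0.02,0,0,0,0.19,0.171,1],[0.02,0,0,0,0.19,0.171,1],[0.02,0,0,0,0.19,0.171,1],[0.02,0,0,0,0.19,0.171,1],[0.02,0,0,0,0.19,0.171,1],[0.02,0,0,0,0.19,0.171,1],[0.02,0,0,0,0.19,0.171,1]]'
python3 -m inch '[[0.02,0,0,0,0.19,0.171,1],[0.02,0,0,0,0.19,0.171,1],[0.02,0,0,0,0.19,0.171,1],[0.01,0,0,0,0.095,0.085,1],[0,0,0,0,0,-0.3,1],[0,0,0,0,0,-0.6,1],[0,0,0,0,0,-0.8,1],[0,0,0,0,0,-0.6,1]]'
python3 -m inch '[[0,0,0,0.1,-0.2,-0.3,1],[0,0,0,0.3,-0.5,0,1],[0,0,0,0.5,-0.7,0,1],[0,0,0,0.6,-0.7,0,1],[0,0,0,0.6,-0.7,0,1],[0,0,0,0.6,-0.7,0,1],[0,0,0,0.6,-0.7,0,1],[0,0,0,0.6,-0.7,0,1]]'
python3 -m inch '[[0,0,0,0.6,-0.7,0,1],[0,0,0,0.6,-0.5,0,1],[0,0,0,0.6,-0.3,0,1],[0,0,0,0.5,-0.2,0,1],[0,0,0,0.3,-0.1,0,1],[0,0,0,0,0,0,1],[0,0,0,0,0,0,1],[0,0,0,0,0,0,1]]'
cat > look.py <<'E'
from to import *
to((460,345,98),71)
a=grab_frame("scene");b=grab_frame("top")
cv2.imwrite("pics/look.png",cv2.resize(np.hstack([a["pixels"][130:280,170:320],b["pixels"][140:290,130:280]]),None,fx=2.6,fy=2.6)[...,::-1])
bb=np.radians(-19);B=np.array([[np.cos(bb),np.sin(bb)],[-np.sin(bb),np.cos(bb)]])
for f in(a,b):
    P=cloud(f);q=np.c_[(P.reshape(-1,3)[:,:2]-[485,190])@B.T,P.reshape(-1,3)[:,2]]
    k=(abs(q[:,0])<12)&(abs(q[:,1])<48)&(q[:,2]<120);print("slot z hist",np.histogram(q[k][:,2],np.arange(0,80,6))[0])
E
python3 look.py
```

```text
clock: 16.48
eef_pos: [536.1, 171.9, 189.6]
tcp_rot: [2.925, -0.001, 1.243]
contact_force: [0.9, 0.5, -2.5]
opening: 0.14
grasp_force: 61.4
clock: 17.15
eef_pos: [553.0, 165.9, 235.8]
tcp_rot: [3.14, 0.001, 1.243]
contact_force: [0.8, -0.3, -1.7]
opening: 0.144
grasp_force: 61.4
clock: 17.82
eef_pos: [466.2, 298.9, 240.9]
tcp_rot: [-3.141, 0.001, 1.243]
contact_force: [0.1, -0.8, -2.0]
opening: 0.14
grasp_force: 61.4
clock: 18.48
eef_pos: [447.0, 372.9, 241.5]
tcp_rot: [-3.141, 0.001, 1.242]
contact_force: [0.1, -0.5, -2.2]
opening: 0.145
grasp_force: 61.4
q [ 0.69  0.28  1.71 -0.    1.15  1.02] pos [447.  372.9 241.5] yaw [-1.80e+02  1.00e-01  7.12e+01]
shift/25: [-0.88  0.85  5.74] turn/pi: [-0.      0.0003  0.001 ]
slot z hist [0 0 0 0 0 0 0 0 0 0 0 0 0]
slot z hist [153 174  26  11   0   0   0   0   0   0   0   0   0]
```

View pics/look.png

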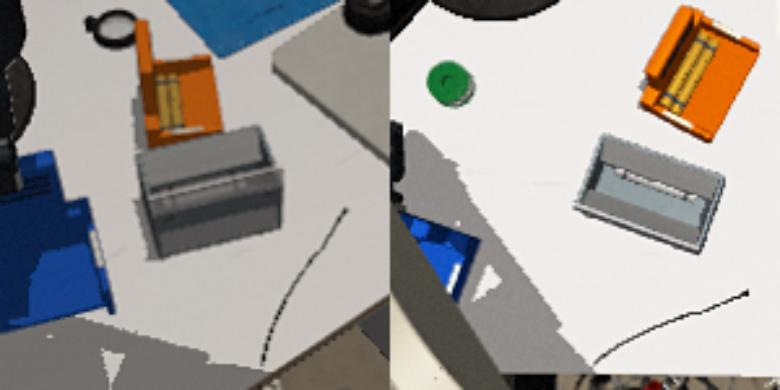

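One pin is visible in the slot at (655,185) and the other should be under the flare. The tray is empty and the orange tray is unmoved. I'll lower the blue tray to the bench.

```bash
python3 -m inch '[[0,0,0,-0.2,0.2,0.2,1],[0,0,0,-0.3,0.3,0.5,1],[0,0,0,-0.2,0.2,0.8,1],[0,0,0,-0.18,0.15,0.8,1],[0,0,0,0,0,0.8,1],[0,0,0,0,0,0.7,1],[0,0,0,0,0,0.5,1],[0,0,0,0,0,0.4,1]]'
python3 -m inch '[[0,0,0,0,0,0.3,1],[0,0,0,0,0,0.2,1],[0,0,0,0,0,0.2,1],[0,0,0,0,0,0.15,1],[0,0,0,0,0,0.1,1],[0,0,0,0,0,0,1],[0,0,0,0,0,0,1],[0,0,0,0,0,0,1]]'
python3 -c "
from to import *
to((460,345,97),71)"
```

```text
clock: 19.25
eef_pos: [459.9, 344.7, 122.8]
tcp_rot: [-3.141, 0.001, 1.242]
contact_force: [0.0, -0.4, -1.9]
opening: 0.14
grasp_force: 61.4
clock: 19.92
eef_pos: [460.3, 346.3, 101.0]
tcp_rot: [3.141, -0.001, 1.243]
contact_force: [1.1, -0.2, -2.8]
opening: 0.145
grasp_force: 61.4
q [ 0.64  0.43  1.85 -0.    0.86  0.97] pos [460.3 346.3 101. ] yaw [180.   -0.   71.2]
shift/25: [-0.05  0.    0.16] turn/pi: [ 0.0001 -0.0002  0.0012]
```

```bash
python3 -m inch '[[0,0,0,0,0,0.08,1],[0,0,0,0,0,0.06,1],[0,0,0,0,0,0,1],[0,0,0,0,0,0,1]]'
python3 -m inch '[[0,0,0,0,0,0,0.7],[0,0,0,0,0,0,0.5],[0,0,0,0,0,0,0.3],[0,0,0,0,0,0,0],[0,0,0,0,0,0,0],[0,0,0,0,0,0,0],[0,0,0,0,0,0,0],[0,0,0,0,0,0,0]]'
python3 -m inch '[[0,0,0,0,0,-0.2,0],[0,0,0,0,0,-0.5,0],[0,0,0,0,0,-0.9,0],[0,0,0,0,0,-1,0],[0,0,0,0,0,-1,0],[0,0,0,0,0,-1,0],[0,0,0,0,0,-1,0],[0,0,0,0,0,-1,0]]'
python3 -m inch '[[0,0,0,0,0,-1,0],[0,0,0,0,0,-1,0],[0,0,0,0,0,-0.5,0],[0,0,0,0,0,0,0],[0,0,0,0,0,0,0],[0,0,0,0,0,0,0],[0,0,0,0,0,0,0],[0,0,0,0,0,0,0]]'
python3 look.py
python3 - <<'E'
from h import *
a=grab_frame("scene");P=cloud(a);hsv=cv2.cvtColor(a["pixels"],cv2.COLOR_RGB2HSV)
m=(hsv[...,0]>100)&(hsv[...,0]<130)&(hsv[...,1]>120)&(np.hypot(P[...,0]-430,P[...,1]-355)<110)&(P[...,2]<150)
q=P[m];print(np.percentile(q,[1,99],0).round(1), cv2.minAreaRect(q[q[:,2]>60][:,:2].astype(np.float32)))
P=cloud(grab_frame("top"))
b=np.radians(-19);B=np.array([[np.cos(b),np.sin(b)],[-np.sin(b),np.cos(b)]])
q=P.reshape(-1,3);q=np.c_[(q[:,:2]-[485,190])@B.T,q[:,2]]
for x in range(-20,20,4):
    k=(q[:,0]>=x)&(q[:,0]<x+4)&(abs(q[:,1])<35);print(x,np.median(q[k][:,2]).round(1))
E
```

```text
clock: 20.25
eef_pos: [460.2, 346.1, 97.2]
tcp_rot: [3.141, -0.0, 1.243]
contact_force: [0.2, 0.6, -1.3]
opening: 0.142
grasp_force: 61.5
clock: 20.92
eef_pos: [460.1, 346.1, 97.1]
tcp_rot: [-3.142, 0.0, 1.243]
contact_force: [0.3, 0.5, -0.0]
opening: 0.999
grasp_force: 0.0
clock: 21.58
eef_pos: [460.0, 346.0, 264.7]
tcp_rot: [3.141, -0.001, 1.243]
contact_force: [0.2, 0.2, -0.3]
opening: 0.999
grasp_force: 0.0
clock: 22.25
eef_pos: [459.6, 345.7, 323.4]
tcp_rot: [-3.14, 0.002, 1.243]
contact_force: [0.4, 0.1, 0.4]
opening: 0.998
grasp_force: 0.0
q [ 0.64  0.2   1.63 -0.    1.31  0.97] pos [459.6 345.7 323.4] yaw [-1.799e+02  1.000e-01  7.120e+01]
shift/25: [-0.01  0.03  9.02] turn/pi: [-0.0004  0.0005  0.0011]
slot z hist [0 0 0 0 0 0 0 0 0 0 0 0 0]
slot z hist [133 189  33   5   0   0   0   0   0   0   0   0   0]
[[384.4 306.    9.5]
 [471.4 411.3 111.4]] ((458.4754333496094, 348.006103515625), (68.36576843261719, 13.787991523742676), 72.32007598876953)
-20 53.1
-16 46.7
-12 7.2
-8 6.8
-4 6.6
0 5.8
4 6.0
8 14.5
12 18.1
16 47.4
```

View pics/look.png

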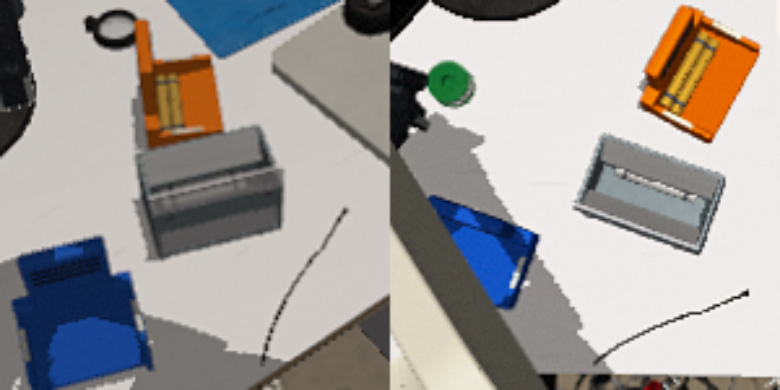

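The blue tray stands upright, empty and released at (75,315). One pin lies on the box floor at x of about 8–16. The second should be beside it under the +x flare, since the weight dropped to the tray alone and no pin shows in the tray or on the bench. I'll hand the job in.

```bash
python3 -c "
from rig import r
print(r.sign_off())"
```

```text
the job is handed in; nothing more can be done
None
```

I handed the job in at about 22 s of the 61 s allowed; no verdict came back. The blue tray stands empty and upright on the bench, released, and the orange tray is unmoved. One steel pin is visible on the box floor; the second I inferred to be in the box, under the flare, because the tray's weight dropped and no pin shows in the tray or on the bench.

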